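# Lay a wax carton on its side into a low stock rack

## Robot

A 6-joint arm with a two-finger parallel gripper is mounted at the origin on the work surface. World frame = base frame: x ahead of the robot, y to its left, z up, the work surface at z = 0. Lengths are in m, angles in rad, forces in N, time in s.
With the tool pointing down it reaches from about 0.375 to 0.975 m from the base axis. Payload 3.8 kg.
Tool frame: the origin (TCP) lies at the centre of the arm's flange, where the gripper is bolted on; the fingertips stand 166 mm ahead of it and the grasp point (between the pads) lies 147 mm ahead of it; y points along the fingers, x is the direction in which the jaws open and shut, and the axes are right-handed (so a half turn about y gives the same grasp; the last joint's range is limited). The gripper opens to 88 mm and grips with 3 to 60 N. Pads are 18 mm wide; open, the fingers measure 123 mm over their backs; the gripper's body (75 mm by 187 mm) begins 45 mm behind the grasp point.
Start: joints at [1.199, 0.264, 1.604, -0, 1.274, -0.037], TCP at [0.222, 0.638, 0.405] pointing down, gripper open.
Joint ranges: [-2.63, 2.63], [-0.94, 2.18], [0.31, 2.57], [-1.31, 4.45], [0, 2.66], [-2.55, 2.55]. Speed limits (rad/s): [2.57, 2.57, 3.14, 3.14, 3.14, 3.14].

## Interface

Orientations are given as [roll, pitch, yaw] about the fixed x, y, z axes, in that order (R = Rz(yaw) Ry(pitch) Rx(roll)).
In Python, from workcell import manip, camera, get_calibration gives the robot as it stands.
- The arm moves only by the tool servo_tool, never from a script. Its argument "motion" is a list that holds one entry, the list of rows, each a list of 7 numbers: the shift along the tool's x, y, z in units of 50 mm (1.0 is 50 mm), then the turn, a rotation vector about the tool's x, y, z in units of 5 degrees (1.0 is 5 degrees), then the finger opening in mm, from 0 to 88.1. In form: [[[x, y, z, ax, ay, az, jaw], ...]]. A call has exactly 8 rows; each row shifts and turns the commanded pose from where the row before left it, along the tool's axes as they then stand; what a row does not reach is not made up. A row lasts 1/10 s, in which the tool goes at most 50 mm and 8.59 degrees, less where a joint would pass 70% of its speed; a pose out of reach is approached as far as the arm can. A call is refused whole if a number of a shift passes 1 or a number of a turn 1, either way. A call with a gripper value outside its range is refused whole. The fingers move at their own pace and stop on an object; "force" is the grip in N (left out, the last holds). Time passes only in rows, so rows that do not move let the fingers close, or fill a call up. It gives the time, the measured TCP pose, the force and the opening at its end, in the units of the state.
- manip.observe(): the state, without advancing time (a new reading comes with each control period).
- camera(name): name is "scene" or "top" or "wrist"; returns the picture (420x560x3 uint8, red, green, blue); there is no depth.
- get_calibration(name): a dict with "intrinsics" (3x3 intrinsics, pixels), "origin" and "attitude" of the camera in the world. Camera axes: x right, y down, z forward; pixel columns grow to the right and rows downward; lengths in m; the calibration is good to about 2 mm. A picture is of the moment at which its call begins: read the wrist's pose just before it. get_calibration takes no time and is no camera call; for the wrist camera it gives the pose at the moment of the call.
- manip.hand_in(): hands the job in, once; it reports no verdict.
The state is a dict: "time_s": time; "joint_pos": joint angles; "qd": joint speeds; "joint_torque": joint torques, N m; "tcp_pos": TCP position; "tcp_rot": TCP orientation; "force": force on the tool from outside, world axes, zero at the start; "wrist_torque": the same for the moment, N m; "opening": finger opening in m.
Only numpy, scipy, OpenCV 4.12 (cv2) and the standard library are available. Lean on these libraries where they do the work, as an engineer would, in place of code of your own. Each camera call takes 0.05 s, during which the arm holds its last target.

## Task

The carton of modelling-wax sheets has been left standing on end in front of the wide bay of the low stock rack. Slide it up, staying upright, until you feel its foot bear squarely on the rack's front edge, tip it over that edge so that it lies on its side in the bay, then push it in until you feel it bear snugly and squarely on the bay's upright stop board, and leave it there. Pause a moment at each of the two contacts; the carton is thin card, so never press it hard enough to dent it, and leave the other things around the rack where they are.

Things in the scene. Friction and masses are not known exactly. Their poses are not given: they have to be found in the camera images.
- carton: closed brown carton, 95 (x) by 130 (y) by 150 mm high (z), 0.45-0.9 kg evenly filled, too wide to grip. Origin: centre of its underside. Starts upright on the bench, its x towards the rack (within 0.12 rad of the rack's x), far face 35-70 mm short of the rack's edge. Pushed below 60 mm height it slides (2-7 N) and does not tip; pushed near its top at the edge it tips under 6 N. Over 25 N dents it.
- rack: low fixed plywood rack, two bays open to front and top: base board (shelf) 18 mm thick, 250 mm deep; dividers 12 mm thick, tops 63 mm above the bench, starting 12 mm behind the front edge. Origin: on the bench, middle of the wide bay's front edge; x level into the bay (roughly world +y), y left seen so. Wide bay empty, 170 mm wide (y -85 to 85 mm); narrow bay (y -97 to -209 mm) holds a small box
- stop_board: upright fixed plywood stop across the wide bay, 160 mm wide, 70 mm high, 12 mm thick, bolted in slots 150 to 180 mm behind the rack's front edge and parallel to it. Origin: bottom middle of its front face, on the shelf (18 mm above the bench); axes as the rack's
- small_box: bystander: flat cardboard box 165 by 85 by 45 mm lying in the narrow bay; origin at the centre of its underside
- tub: bystander: white screw-top tub, 72 mm across, 95 mm high, standing in front of the narrow bay; origin at the centre of its underside
- cast: bystander: plaster dental cast about 58 by 60 by 32 mm on the bench, farther from the robot than the carton; origin at the centre of its underside
There are look-alikes about, which are no part of the job. Leave any green look-alike of the carton alone.

How it is judged:
By the outcome, as a careful person would: the job done as asked, in the order asked, and still so for the second after the job is handed in, with the robot touching nothing.
It also fails if it takes over 64 s, if anything falls off the work surface, if the arm or the gripper's body presses on something with over 40 N, if the wrist force passes 120 N, or if a joint passes its speed limit or range.

## Working session

There is one attempt and no reset: what is moved stays moved. The work goes in short steps, Python scripts to look and compute and a tool call to move; the robot and the scene stay as the last step left them, time stands still between calls to the robot, and variables do not carry over. Pictures are saved under pics/ and viewed, and the job is handed in when it is done.

Besides the shell and the picture viewer there is one more tool, called as name([rows], argument=value, ...), one row to a line, values as JSON. servo_tool: Moves the arm, as the interface text tells. Its arguments: {"type":"object","properties":{"motion":{"type":"array","items":{"type":"array","items":{"type":"array","items":{"type":"number"}}}},"force":{"type":"number"}},"required":["motion"]}

```bash
mkdir -p pics; ls; python3 - <<'E'
from workcell import manip, camera, get_calibration
import cv2
print(manip.observe())
for n in ["scene","top"]:
    im=camera(n); cv2.imwrite(f"pics/{n}0.png",im[:,:,::-1]); c=get_calibration(n); print(n,c)
E
```

```text
pics
{'time_s': 0.0, 'joint_pos': array([ 1.19909122e+00,  2.64755167e-01,  1.60533142e+00,  1.39891654e-05,
        1.27366830e+00, -3.69195299e-02]), 'qd': array([ 0.00057578, -0.00099302,  0.00237044, -0.00165532, -0.00067015,
       -0.00025053]), 'joint_torque': array([ 3.09053676e-04, -5.02105093e+01, -3.56874025e+01,  7.26460596e-02,
        2.94265256e-02, -1.99428437e-04]), 'tcp_pos': array([0.22167703, 0.63721905, 0.40340923]), 'tcp_rot': array([-1.57070316,  0.00216026,  1.23600674]), 'force': array([0.05725503, 0.12841272, 0.56570808]), 'wrist_torque': array([ 0.0586941 ,  0.03328645, -0.04738535]), 'opening': 0.08787508205371856}
scene {'intrinsics': array([[452.96915468,   0.        , 284.08537677],
       [  0.        , 452.96915468, 212.74811833],
       [  0.        ,   0.        ,   1.        ]]), 'origin': array([0.92009804, 0.4066707 , 0.55567244]), 'attitude': array([-2.32909852,  0.01247127,  2.36578538])}
top {'intrinsics': array([[522.15380891,   0.        , 287.55672648],
       [  0.        , 522.15380891, 212.4392927 ],
       [  0.        ,   0.        ,   1.        ]]), 'origin': array([0.50490997, 0.00844164, 1.10363127]), 'attitude': array([-3.08674379e+00,  2.75901104e-03, -1.59565213e+00])}
```

View images.

View pics/scene0.png

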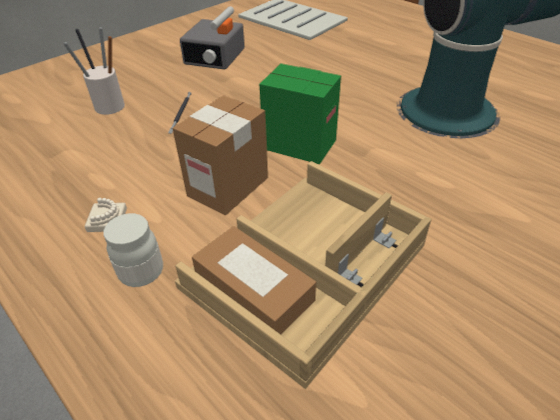

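View pics/top0.png

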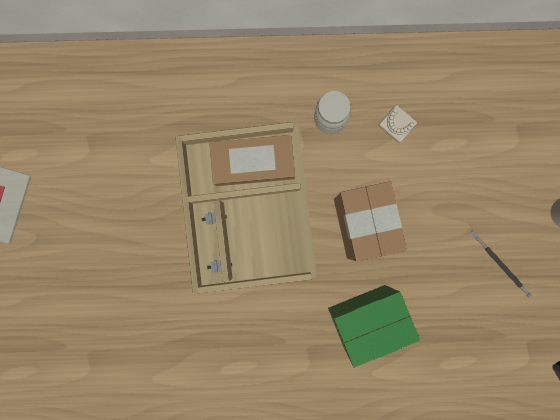

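```bash
cat > h.py <<'E'
import numpy as np, cv2
from scipy.spatial.transform import Rotation as R
from workcell import manip, camera, get_calibration
def ray(n,px,c=None):
    c=c or get_calibration(n); d=np.linalg.inv(c['intrinsics'])@np.array([px[0],px[1],1.])
    return np.array(c['origin']), R.from_euler('xyz',c['attitude']).as_matrix()@d
def onz(n,px,z,c=None):
    o,d=ray(n,px,c); return o+d*(z-o[2])/d[2]
def proj(n,p,c=None):
    c=c or get_calibration(n); q=R.from_euler('xyz',c['attitude']).as_matrix().T@(np.array(p)-c['origin']); q=c['intrinsics']@q; return q[:2]/q[2]
E
python3 - <<'E'
import cv2
t=cv2.imread('pics/top0.png'); s=cv2.imread('pics/scene0.png')
cv2.imwrite('pics/t_rack.png',cv2.resize(t[115:300,165:325],None,fx=3.2,fy=3.2,interpolation=cv2.INTER_CUBIC))
cv2.imwrite('pics/t_cart.png',cv2.resize(t[165:275,320:425],None,fx=5,fy=5,interpolation=cv2.INTER_CUBIC))
cv2.imwrite('pics/s_cart.png',cv2.resize(s[85:225,160:290],None,fx=4,fy=4,interpolation=cv2.INTER_CUBIC))
E
```

```text
(no output)
```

View pics/t_rack.png

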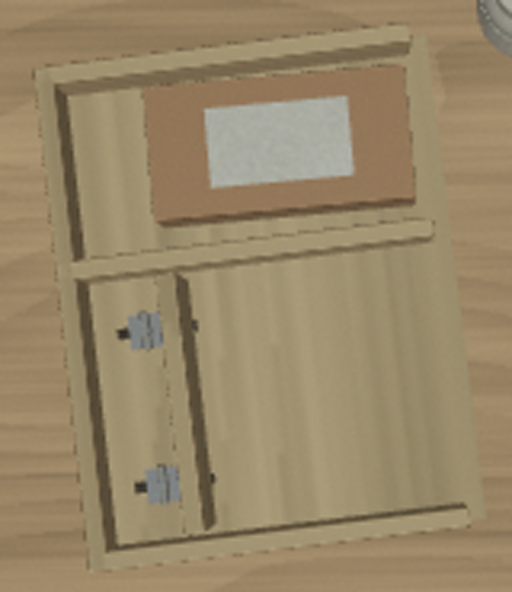

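View pics/t_cart.png

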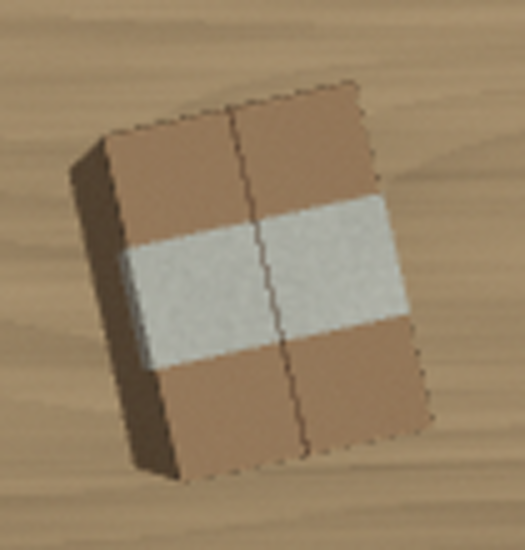

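View pics/s_cart.png

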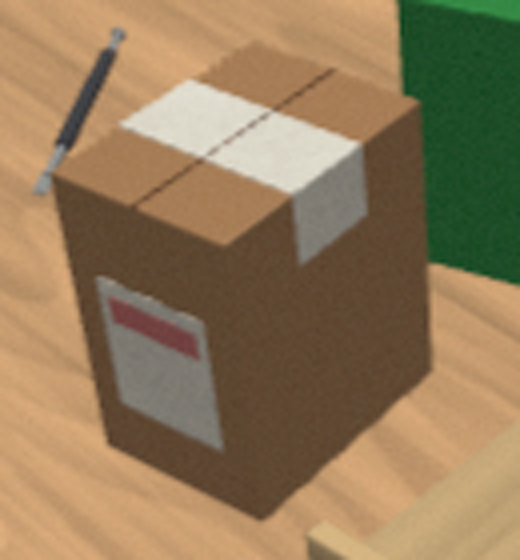

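```bash
python3 - <<'E'
from h import *
f=lambda p,s,o:(p[0]/s+o[0]-.5+.5/s*0, p[1]/s+o[1]-.5)
cc=[onz('top',f(p,5,(320,165)),.15) for p in [(105,135),(357,82),(435,420),(180,482)]]
for c in cc: print('carton',c.round(4))
cc=np.array(cc)
print([np.linalg.norm(cc[i]-cc[(i+1)%4]).round(4) for i in range(4)], cc.mean(0))
v=(cc[0]+cc[3]-cc[1]-cc[2]); print('cart xaxis ang',np.arctan2(v[1],v[0])); v2=cc[3]-cc[0]+cc[2]-cc[1]; print('yaxis ang',np.arctan2(v2[1],v2[0])-np.pi/2)
g=lambda p,z:onz('top',f(p,3.2,(165,115)),z)
A=g((483,518),.018);B=g((428,35),.018); print('front edge',A,B,np.linalg.norm(A-B))
v=A-B; ya=np.arctan2(v[1],v[0]); print('rack x ang',ya-np.pi/2)
D=[g(p,.063) for p in [(469,505),(468,527),(432,219),(433,240),(410,28),(410,52)]]
for d in D: print('div',d.round(4))
S1=g((178,275),.088);S2=g((205,530),.088); v=S2-S1
print('stop',S1,S2,np.linalg.norm(v),np.arctan2(v[1],v[0])-np.pi/2)
# rack origin: midpoint between inner divider faces, projected on front edge
a=ya-np.pi/2; a=a%(2*np.pi)
for dx in [a]:
    X=np.array([np.cos(a),np.sin(a)]);Y=np.array([-np.sin(a),np.cos(a)])
    m=(D[0]+D[3])[:2]/2; O=A[:2]+Y*np.dot(m-A[:2],Y)
    print('O',O,'X',X,a,'div front x', [(np.dot(d[:2]-O,X).round(4),np.dot(d[:2]-O,Y).round(4)) for d in D])
    for n,p in [('S1',S1),('S2',S2),('A',A),('B',B)]+[('c',c) for c in cc]+[('cc',cc.mean(0))]: print(n,np.dot(p[:2]-O,X).round(4),np.dot(p[:2]-O,Y).round(4))
E
```

```text
carton [ 0.5933 -0.0882  0.15  ]
carton [ 0.6105 -0.1812  0.15  ]
carton [ 0.4862 -0.2051  0.15  ]
carton [ 0.466  -0.1116  0.15  ]
[np.float64(0.0946), np.float64(0.1266), np.float64(0.0957), np.float64(0.1295)] [ 0.53898108 -0.1465168   0.15      ]
cart xaxis ang 1.768572063571737
yaxis ang -4.526292992299968
front edge [ 0.43074803 -0.0443959   0.018     ] [ 0.74705283 -0.01705977  0.018     ] 0.3174838435682724
rack x ang -4.626179797217004
div [ 0.442  -0.0338  0.063 ]
div [ 0.4285 -0.0328  0.063 ]
div [ 0.6206 -0.0155  0.063 ]
div [ 0.6074 -0.0158  0.063 ]
div [ 0.7418 -0.0048  0.063 ]
div [ 0.7265 -0.0044  0.063 ]
stop [0.5874603 0.1408047 0.088    ] [0.43246044 0.12722656 0.088     ] 0.15559345445865386 -4.625011035855761
O [ 0.5257289  -0.03618733] X [-0.08610244  0.99628629] 1.6570055099625822 div front x [(np.float64(0.0096), np.float64(0.0832)), (np.float64(0.0118), np.float64(0.0966)), (np.float64(0.0125), np.float64(-0.0963)), (np.float64(0.0133), np.float64(-0.0832)), (np.float64(0.0127), np.float64(-0.2179)), (np.float64(0.0144), np.float64(-0.2028))]
S1 0.171 -0.0767
S2 0.1708 0.0789
A -0.0 0.0953
B -0.0 -0.2221
c -0.0576 -0.0629
c -0.1517 -0.072
c -0.1649 0.054
c -0.07 0.066
cc -0.1111 -0.0037
```

```bash
python3 - <<'E'
from h import *
for n,p in [('cup base',(107,110)),('pen far',(190,95)),('pen near',(172,130)),('toolbox near',(215,62)),('green base corner',(315,158)),('green left base',(265,148)),('green right',(338,150))]: print(n,onz('scene',p,0).round(3))
for n,p in [('green',(348,367)),('green',(418,336)),('green',(401,293)),('green',(330,325))]: print(n,onz('top',p,.15).round(3))
print('cup top z.09', onz('scene',(103,72),.1))
E
```

```text
cup base [ 0.562 -0.567  0.   ]
pen far [ 0.382 -0.484  0.   ]
pen near [ 0.502 -0.385  0.   ]
toolbox near [ 0.225 -0.585  0.   ]
green base corner [ 0.356 -0.088  0.   ]
green left base [ 0.404 -0.187  0.   ]
green right [ 0.302 -0.073  0.   ]
green [ 0.276 -0.092  0.15 ]
green [ 0.328 -0.22   0.15 ]
green [ 0.406 -0.192  0.15 ]
green [ 0.352 -0.062  0.15 ]
cup top z.09 [ 0.55265218 -0.54515878  0.1       ]
```

```bash
cat >> h.py <<'E'
A=1.657; O=np.array([0.5257,-0.0362]); X=np.array([np.cos(A),np.sin(A),0]); Y=np.array([-np.sin(A),np.cos(A),0]); Z=np.array([0,0,1.])
def Rt(phi,yaw=0):
    r=R.from_rotvec([0,0,yaw])
    f=np.deg2rad(phi); return np.column_stack([-r.apply(Y),np.sin(f)*r.apply(X)-np.cos(f)*Z,np.cos(f)*r.apply(X)+np.sin(f)*Z])
def w(rx,ry,z): return np.r_[O+X[:2]*rx+Y[:2]*ry,z]
def rk(p): d=np.array(p)[:2]-O; return np.array([d@X[:2],d@Y[:2],p[2]]).round(4)
def cur(s=None):
    s=s or manip.observe(); return np.array(s['tcp_pos']),R.from_euler('xyz',s['tcp_rot']).as_matrix(),s
def plan(p0,R0,p1,R1,n=8):
    rv=R.from_matrix(R0.T@R1).as_rotvec(); rows=[]
    for i in range(n):
        Ri=R0@R.from_rotvec(rv*i/n).as_matrix()
        rows.append(np.r_[Ri.T@((p1-p0)/n)/.05,np.rad2deg(rv/n)/5].round(3).tolist())
    return rows
def tip(p,Rm,d=.166): return p+Rm[:,1]*d
def st():
    p,Rm,s=cur(); F=np.array(s['force']); T=np.array(s['wrist_torque'])
    print('t',round(s['time_s'],2),'tip rack',rk(tip(p,Rm)),'tcp',p.round(4),'F(X,Y,Z)',(F@X).round(2),(F@Y).round(2),F[2].round(2),'T',(T@X).round(2),(T@Y).round(2),T[2].round(2),'phi',np.rad2deg(np.arctan2(Rm[:,1]@X,-Rm[2,1])).round(2),'yaw',np.rad2deg(np.arctan2(-Rm[:,0]@X*-1, -Rm[:,0]@Y)).round(2),'j',np.array(s['joint_pos']).round(2),'op',round(s['opening'],4))
E
python3 - <<'E'
from h import *
p,Rm,s=cur(); st()
R1=Rm@R.from_rotvec([0,np.deg2rad(40),0]).as_matrix()
print(plan(p,Rm,np.array([.48,.38,.42]),R1))
p2=w(-.33,-0.004,.40); print('next',p2)
R2=Rt(0)
for r in plan(np.array([.48,.38,.42]),R1,p2,R2,16): print(r)
E
```

```text
t 0.1 tip rack [0.6968 0.2451 0.2375] tcp [0.2217 0.6372 0.4035] F(X,Y,Z) 0.65 0.8 -0.66 T -0.02 0.02 0.02 phi -0.1 yaw 65.88 j [ 1.2   0.26  1.61 -0.    1.27 -0.04] op 0.0884
[[-0.395, -0.04, -0.821, 0.0, 1.0, 0.0], [-0.322, -0.04, -0.853, 0.0, 1.0, 0.0], [-0.247, -0.04, -0.877, 0.0, 1.0, 0.0], [-0.169, -0.04, -0.896, 0.0, 1.0, 0.0], [-0.091, -0.04, -0.907, 0.0, 1.0, 0.0], [-0.011, -0.04, -0.911, 0.0, 1.0, 0.0], [0.068, -0.04, -0.909, 0.0, 1.0, 0.0], [0.147, -0.04, -0.899, 0.0, 1.0, 0.0]]
next [ 0.55809714 -0.36463024  0.4       ]
[-0.393, 0.027, -0.849, 0.001, 0.323, -0.001]
[-0.369, 0.027, -0.86, 0.001, 0.323, -0.001]
[-0.344, 0.026, -0.87, 0.001, 0.323, -0.001]
[-0.32, 0.026, -0.88, 0.001, 0.323, -0.001]
[-0.295, 0.026, -0.888, 0.001, 0.323, -0.001]
[-0.27, 0.026, -0.896, 0.001, 0.323, -0.001]
[-0.244, 0.026, -0.903, 0.001, 0.323, -0.001]
[-0.219, 0.026, -0.91, 0.001, 0.323, -0.001]
[-0.193, 0.026, -0.916, 0.001, 0.323, -0.001]
[-0.167, 0.026, -0.921, 0.001, 0.323, -0.001]
[-0.141, 0.026, -0.925, 0.001, 0.323, -0.001]
[-0.115, 0.025, -0.929, 0.001, 0.323, -0.001]
[-0.088, 0.025, -0.932, 0.001, 0.323, -0.001]
[-0.062, 0.025, -0.934, 0.001, 0.323, -0.001]
[-0.036, 0.025, -0.935, 0.001, 0.323, -0.001]
[-0.009, 0.025, -0.936, 0.001, 0.323, -0.001]
```

Things that could be mistaken for the carton in the top view:
- the brown upright carton with white tape at (372,220);
- the green look-alike at (373,326);
- the flat brown small box in the narrow bay at (252,160).

The close crop confirms (372,220): brown, 95×130 mm top, standing in front of the wide bay. That is the one to move.

servo_tool([
  [[-0.4,-0.04,-0.82,0,1,0,88],[-0.32,-0.04,-0.85,0,1,0,88],[-0.25,-0.04,-0.88,0,1,0,88],[-0.17,-0.04,-0.9,0,1,0,88],[-0.09,-0.04,-0.91,0,1,0,88],[-0.01,-0.04,-0.91,0,1,0,88],[0.07,-0.04,-0.91,0,1,0,88],[0.15,-0.04,-0.9,0,1,0,88]],
])

```text
time_s: 0.9
tcp_pos: [0.4813, 0.3783, 0.4203]
tcp_rot: [-1.571, 0.001, 0.534]
force: [1.4, 0.2, -0.1]
opening: 0.0882
```

servo_tool([
  [[-0.39,0.03,-0.85,0,0.32,0,88],[-0.37,0.03,-0.86,0,0.32,0,88],[-0.34,0.03,-0.87,0,0.32,0,88],[-0.32,0.03,-0.88,0,0.32,0,88],[-0.3,0.03,-0.89,0,0.32,0,88],[-0.27,0.03,-0.9,0,0.32,0,88],[-0.24,0.03,-0.9,0,0.32,0,88],[-0.22,0.03,-0.91,0,0.32,0,88]],
])

```text
time_s: 1.7
tcp_pos: [0.5197, 0.0058, 0.4084]
tcp_rot: [-1.571, 0.0, 0.313]
force: [0.8, -0.0, 0.1]
opening: 0.0879
```

```bash
python3 - <<'E'
from h import *
st(); p,Rm,s=cur()
for r in plan(p,Rm,w(-.36,-.004,.38),Rt(0),8): print(r)
E
```

```text
t 1.7 tip rack [0.0423 0.0024 0.2424] tcp [0.5197 0.0058 0.4084] F(X,Y,Z) -0.07 -0.77 0.09 T 0.01 0.1 0.06 phi 0.0 yaw 13.02 j [-0.04 -0.03  1.93  0.    1.25 -0.35] op 0.0879
[-0.211, 0.071, -0.984, -0.0, 0.325, -0.0]
[-0.183, 0.071, -0.989, -0.0, 0.325, -0.0]
[-0.155, 0.071, -0.994, -0.0, 0.325, -0.0]
[-0.126, 0.071, -0.998, -0.0, 0.325, -0.0]
[-0.098, 0.071, -1.001, -0.0, 0.325, -0.0]
[-0.07, 0.071, -1.004, -0.0, 0.325, -0.0]
[-0.041, 0.071, -1.005, -0.0, 0.325, -0.0]
[-0.013, 0.071, -1.006, -0.0, 0.325, -0.0]
```

servo_tool([
  [[-0.2,0.03,-0.94,0,0.33,0,88],[-0.18,0.03,-0.94,0,0.33,0,88],[-0.15,0.03,-0.95,0,0.33,0,88],[-0.12,0.03,-0.95,0,0.33,0,88],[-0.1,0.03,-0.95,0,0.33,0,88],[-0.07,0.03,-0.95,0,0.33,0,88],[-0.04,0.03,-0.95,0,0.33,0,88],[-0.01,0.03,-0.95,0,0.33,0,88]],
])

```text
time_s: 2.5
tcp_pos: [0.5578, -0.3747, 0.396]
tcp_rot: [-1.57, 0.001, 0.083]
force: [0.6, -0.1, 0.6]
opening: 0.0876
```

```bash
python3 - <<'E'
from h import *
st(); p,Rm,s=cur()
# target: tip at rack -0.20, z 0.05 tilt 45
R1=Rt(45); t=w(-.195,-.004,.075)-R1[:,1]*.166
print(t, rk(t))
for r in plan(p,Rm,t,R1,10): print(r)
E
```

```text
t 2.5 tip rack [-0.3399 -0.0027  0.23  ] tcp [ 0.5578 -0.3747  0.396 ] F(X,Y,Z) -0.17 -0.55 0.62 T 0.01 0.08 0.01 phi 0.05 yaw -0.21 j [-0.63  0.26  1.62  0.    1.26 -0.71] op 0.0876
[ 0.55658009 -0.3470754   0.19237973] [-0.3124 -0.004   0.1924]
[0.002, 0.407, 0.055, 0.899, -0.004, 0.001]
[0.002, 0.41, 0.023, 0.899, -0.004, 0.001]
[0.002, 0.411, -0.009, 0.899, -0.004, 0.001]
[0.003, 0.409, -0.041, 0.899, -0.004, 0.001]
[0.003, 0.404, -0.073, 0.899, -0.004, 0.001]
[0.003, 0.397, -0.105, 0.899, -0.004, 0.001]
[0.003, 0.388, -0.136, 0.899, -0.004, 0.001]
[0.002, 0.376, -0.166, 0.899, -0.004, 0.001]
[0.002, 0.362, -0.195, 0.899, -0.004, 0.001]
[0.002, 0.346, -0.222, 0.899, -0.004, 0.001]
```

servo_tool([
  [[0,0.4,0.05,1,0,0,88],[0,0.4,0.02,1,0,0,88],[0,0.4,-0.01,1,0,0,88],[0,0.4,-0.04,1,0,0,88],[0,0.4,-0.07,1,0,0,88],[0,0.4,-0.1,1,0,0,88],[0,0.4,-0.14,1,0,0,88],[0,0.4,-0.17,1,0,0,88]],
])

```text
time_s: 3.3
tcp_pos: [0.5557, -0.3454, 0.2338]
tcp_rot: [-0.869, 0.0, 0.084]
force: [-0.8, 0.3, -0.3]
opening: 0.088
```

```bash
python3 - <<'E'
from h import *
st(); p,Rm,s=cur()
for n in ['scene','wrist']: cv2.imwrite(f'pics/{n}1.png',camera(n)[:,:,::-1])
R1=Rt(45); t=w(-.195,-.004,.04)-R1[:,1]*.166
for r in plan(p,Rm,t,R1,8): print(r)
E
```

```text
t 3.3 tip rack [-0.2035 -0.0035  0.107 ] tcp [ 0.5557 -0.3454  0.2338] F(X,Y,Z) 0.34 0.77 -0.34 T 0.08 0.31 -0.07 phi 40.2 yaw -0.14 j [-0.71  0.54  1.64  0.47  1.51 -0.96] op 0.088
[0.002, 0.143, -0.127, 0.12, -0.003, 0.002]
[0.002, 0.142, -0.128, 0.12, -0.003, 0.002]
[0.002, 0.141, -0.13, 0.12, -0.003, 0.002]
[0.002, 0.139, -0.131, 0.12, -0.003, 0.002]
[0.002, 0.138, -0.132, 0.12, -0.003, 0.002]
[0.002, 0.136, -0.134, 0.12, -0.003, 0.002]
[0.002, 0.135, -0.135, 0.12, -0.003, 0.002]
[0.002, 0.134, -0.137, 0.12, -0.003, 0.002]
```

View pics/scene1.png

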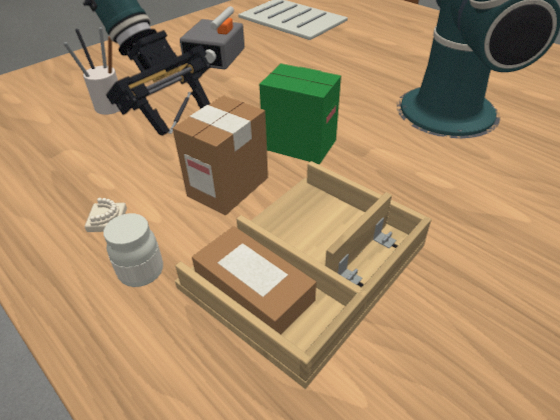

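View pics/wrist1.png

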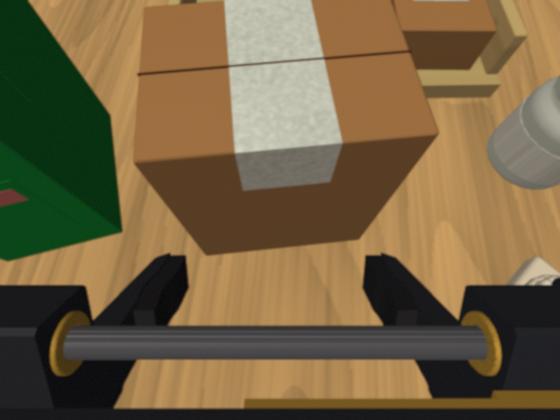

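servo_tool([
  [[0,0.15,-0.13,0.12,0,0,88],[0,0.15,-0.13,0.12,0,0,88],[0,0.15,-0.13,0.12,0,0,88],[0,0.15,-0.13,0.12,0,0,88],[0,0.15,-0.13,0.12,0,0,88],[0,0.15,-0.13,0.12,0,0,88],[0,0.14,-0.14,0.12,0,0,88],[0,0.14,-0.14,0.12,0,0,88]],
])

```text
time_s: 4.2
tcp_pos: [0.5558, -0.3453, 0.1547]
tcp_rot: [-0.788, 0.0, 0.084]
force: [-0.4, -0.9, -0.4]
opening: 0.0879
```

```bash
python3 - <<'E'
from h import *
st()
E
```

```text
t 4.2 tip rack [-0.1934 -0.0036  0.037 ] tcp [ 0.5558 -0.3453  0.1547] F(X,Y,Z) -0.83 0.45 -0.41 T 0.01 0.38 0.05 phi 44.85 yaw -0.12 j [-0.72  0.66  1.64  0.51  1.48 -1.03] op 0.0879
```

servo_tool([
  [[0,0.06,0.06,0,0,0,88],[0,0.06,0.06,0,0,0,88],[0,0.06,0.06,0,0,0,88],[0,0.06,0.06,0,0,0,88],[0,0.06,0.06,0,0,0,88],[0,0.06,0.06,0,0,0,88],[0,0.06,0.06,0,0,0,88],[0,0.06,0.06,0,0,0,88]],
])

```text
time_s: 5.0
tcp_pos: [0.5527, -0.3122, 0.1562]
tcp_rot: [-0.792, -0.0, 0.085]
force: [-1.9, -5.6, 1.0]
opening: 0.0879
```

```bash
python3 - <<'E'
from h import *
st()
E
```

```text
t 5.0 tip rack [-0.1606 -0.0033  0.0381] tcp [ 0.5527 -0.3122  0.1562] F(X,Y,Z) -5.45 2.36 1.0 T 0.46 0.68 0.57 phi 44.65 yaw -0.06 j [-0.69  0.62  1.7   0.53  1.44 -1.02] op 0.0879
```

servo_tool([
  [[0,0.05,0.05,0,0,0,88],[0,0.05,0.05,0,0,0,88],[0,0.05,0.05,0,0,0,88],[0,0.05,0.05,0,0,0,88],[0,0.05,0.05,0,0,0,88],[0,0.05,0.05,0,0,0,88],[0,0.05,0.05,0,0,0,88],[0,0.05,0.05,0,0,0,88]],
])

```text
time_s: 5.8
tcp_pos: [0.5512, -0.2845, 0.1564]
tcp_rot: [-0.793, -0.002, 0.083]
force: [0.9, -6.0, 1.1]
opening: 0.0878
```

```bash
python3 - <<'E'
from h import *
st()
for n in ['scene','wrist','top']: cv2.imwrite(f'pics/{n}2.png',camera(n)[:,:,::-1])
E
```

```text
t 5.8 tip rack [-0.1331 -0.0046  0.0381] tcp [ 0.5512 -0.2845  0.1564] F(X,Y,Z) -6.1 -0.34 1.09 T 0.21 0.89 0.04 phi 44.57 yaw -0.19 j [-0.66  0.59  1.75  0.55  1.41 -1.01] op 0.0878
```

View pics/top2.png

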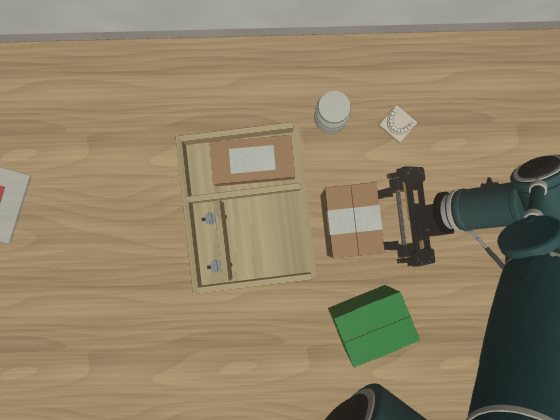

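View pics/scene2.png

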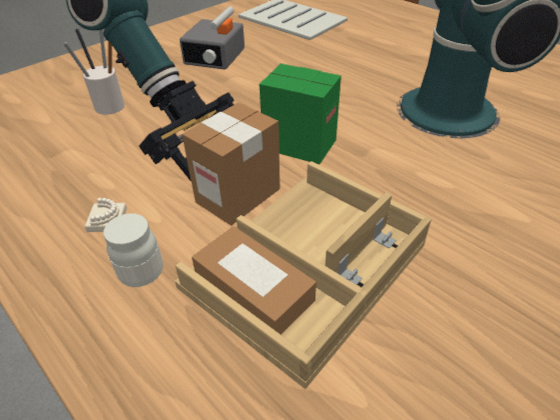

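```bash
python3 - <<'E'
import cv2
t=cv2.imread('pics/top2.png')
cv2.imwrite('pics/t_c2.png',cv2.resize(t[165:275,310:415],None,fx=5,fy=5,interpolation=cv2.INTER_CUBIC))
E
```

```text
(no output)
```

View pics/t_c2.png

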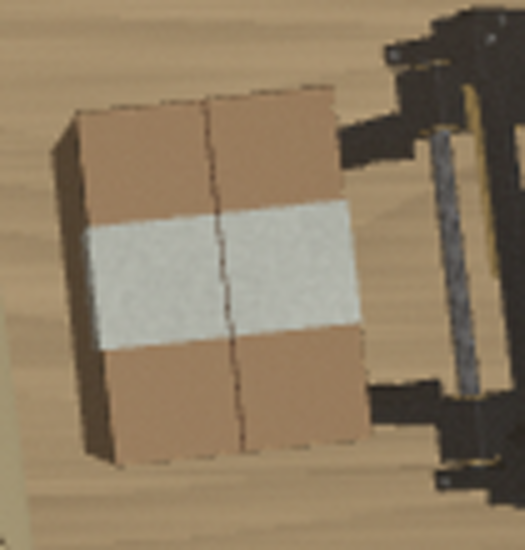

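```bash
python3 - <<'E'
from h import *
P=[rk(onz('top',(a/5+310-.5,b/5+165-.5),.15)) for a,b in [(78,112),(332,86),(372,438),(118,465)]]
for p in P: print(p)
P=np.array(P); v=P[3]-P[0]+P[2]-P[1]; print(P.mean(0), 'yaw',-v[0]/v[1])
E
```

```text
[-0.0305 -0.0744  0.15  ]
[-0.1242 -0.0736  0.15  ]
[-0.1232  0.0559  0.15  ]
[-0.0302  0.0554  0.15  ]
[-0.077025 -0.009175  0.15    ] yaw -0.005013497878904727
```

servo_tool([
  [[0,0.035,0.035,0,0,0,88],[0,0.035,0.035,0,0,0,88],[0,0.035,0.035,0,0,0,88],[0,0.035,0.035,0,0,0,88],[0,0.035,0.035,0,0,0,88],[0,0.035,0.035,0,0,0,88],[0,0.035,0.035,0,0,0,88],[0,0.035,0.035,0,0,0,88]],
])

```text
time_s: 6.75
tcp_pos: [0.5494, -0.2646, 0.1561]
tcp_rot: [-0.792, -0.002, 0.083]
force: [0.7, -6.9, 1.7]
opening: 0.0879
```

servo_tool([
  [[0,0.01,0.01,0,0,0,88],[0,0.01,0.01,0,0,0,88],[0,0.01,0.01,0,0,0,88],[0,0.01,0.01,0,0,0,88],[0,0.01,0.01,0,0,0,88],[0,0.01,0.01,0,0,0,88],[0,0.01,0.01,0,0,0,88],[0,0.01,0.01,0,0,0,88]],
])

```text
time_s: 7.55
tcp_pos: [0.549, -0.2591, 0.1561]
tcp_rot: [-0.792, -0.002, 0.083]
force: [-0.3, -7.4, 1.9]
opening: 0.0882
```

```bash
python3 - <<'E'
from h import *
st()
E
```

```text
t 7.55 tip rack [-0.1074 -0.0046  0.038 ] tcp [ 0.549  -0.2591  0.1561] F(X,Y,Z) -7.3 0.9 1.91 T 0.16 0.85 -0.02 phi 44.65 yaw -0.17 j [-0.64  0.57  1.79  0.57  1.39 -1.  ] op 0.0882
```

servo_tool([
  [[0,0.006,0.006,0,0,0,88],[0,0.006,0.006,0,0,0,88],[0,0.006,0.006,0,0,0,88],[0,0.006,0.006,0,0,0,88],[0,0.006,0.006,0,0,0,88],[0,0.006,0.006,0,0,0,88],[0,0,0,0,0,0,88],[0,0,0,0,0,0,88]],
])

```text
time_s: 8.35
tcp_pos: [0.5488, -0.2567, 0.1562]
tcp_rot: [-0.792, -0.002, 0.083]
force: [2.1, -8.0, 2.7]
opening: 0.088
```

```bash
python3 - <<'E'
from h import *
st()
E
```

```text
t 8.35 tip rack [-0.105  -0.0046  0.038 ] tcp [ 0.5488 -0.2567  0.1562] F(X,Y,Z) -8.13 -1.45 2.66 T 0.19 0.92 0.04 phi 44.63 yaw -0.17 j [-0.63  0.57  1.79  0.57  1.39 -1.  ] op 0.088
```

servo_tool([
  [[0,0.005,0.005,0,0,0,88],[0,0.005,0.005,0,0,0,88],[0,0.005,0.005,0,0,0,88],[0,0.005,0.005,0,0,0,88],[0,0.005,0.005,0,0,0,88],[0,0.005,0.005,0,0,0,88],[0,0,0,0,0,0,88],[0,0,0,0,0,0,88]],
])

```text
time_s: 9.15
tcp_pos: [0.549, -0.2558, 0.1566]
tcp_rot: [-0.795, -0.003, 0.083]
force: [1.5, -12.1, 3.4]
opening: 0.0878
```

```bash
python3 - <<'E'
from h import *
st()
E
```

```text
t 9.15 tip rack [-0.1046 -0.0051  0.0381] tcp [ 0.549  -0.2558  0.1566] F(X,Y,Z) -12.17 -0.49 3.44 T 0.29 1.3 0.35 phi 44.45 yaw -0.17 j [-0.63  0.57  1.79  0.57  1.39 -1.  ] op 0.0878
```

servo_tool([
  [[0,0.003,0.003,0,-0.01,0.01,88],[0,0.003,0.003,0,-0.01,0.01,88],[0,0.003,0.003,0,-0.01,0.01,88],[0,0,0,0,-0.01,0.01,88],[0,0,0,0,0,0,88],[0,0,0,0,0,0,88],[0,0,0,0,0,0,88],[0,0,0,0,0,0,88]],
])

```text
time_s: 9.95
tcp_pos: [0.5495, -0.2554, 0.1568]
tcp_rot: [-0.796, -0.004, 0.087]
force: [2.3, -11.3, 1.9]
opening: 0.0882
```

```bash
python3 - <<'E'
from h import *
st()
E
```

```text
t 9.95 tip rack [-0.1043 -0.0053  0.0382] tcp [ 0.5495 -0.2554  0.1568] F(X,Y,Z) -11.4 -1.28 1.87 T 0.09 1.45 0.09 phi 44.39 yaw 0.05 j [-0.63  0.57  1.79  0.57  1.39 -1.  ] op 0.0882
```

servo_tool([
  [[0,0.004,0.004,0,0,0,88],[0,0.004,0.004,0,0,0,88],[0,0.003,0.003,0,0,0,88],[0,0,0,0,0,0,88],[0,0,0,0,0,0,88],[0,0,0,0,0,0,88],[0,0,0,0,0,0,88],[0,0,0,0,0,0,88]],
])

```text
time_s: 10.75
tcp_pos: [0.5496, -0.2552, 0.157]
tcp_rot: [-0.797, -0.005, 0.087]
force: [1.6, -13.7, 2.1]
opening: 0.0881
```

```bash
python3 - <<'E'
from h import *
st()
for n in ['scene','top','wrist']: cv2.imwrite(f'pics/{n}3.png',camera(n)[:,:,::-1])
t=cv2.imread('pics/top3.png')
cv2.imwrite('pics/t_c3.png',cv2.resize(t[165:295,280:400],None,fx=4.5,fy=4.5,interpolation=cv2.INTER_CUBIC))
E
```

```text
t 10.75 tip rack [-0.1042 -0.0054  0.0382] tcp [ 0.5496 -0.2552  0.157 ] F(X,Y,Z) -13.81 -0.41 2.07 T 0.16 1.61 0.22 phi 44.32 yaw 0.06 j [-0.63  0.57  1.79  0.57  1.39 -1.  ] op 0.0881
```

View pics/t_c3.png

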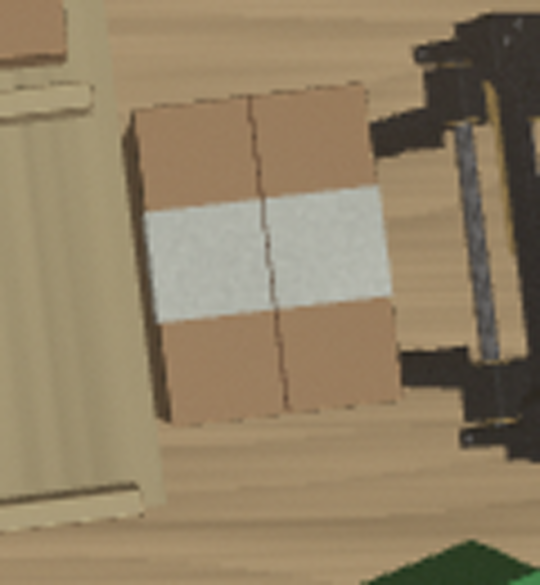

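View pics/scene3.png

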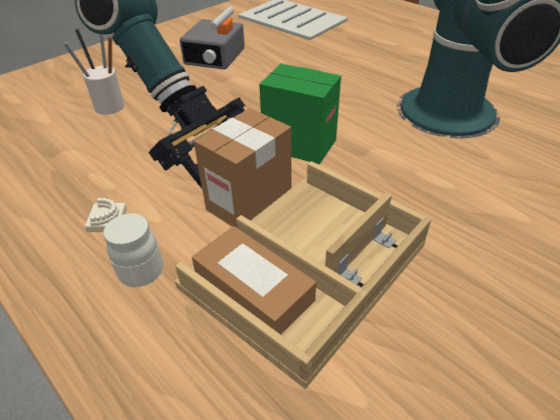

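servo_tool([
  [[0,-0.12,-0.12,0,0,0,88],[0,-0.2,-0.2,0,0,0,88],[0,-0.1,-0.1,0,0,0,88],[0.04,-0.25,0.25,0,0,0,88],[0.04,-0.25,0.25,0,0,0,88],[0,-0.25,0.25,0,0,0,88],[0,-0.25,0.25,0,0,0,88],[0,-0.25,0.25,0,0,0,88]],
])

```text
time_s: 11.7
tcp_pos: [0.5547, -0.2805, 0.2462]
tcp_rot: [-0.79, -0.001, 0.09]
force: [-0.9, -0.1, 0.0]
opening: 0.0881
```

```bash
python3 - <<'E'
from h import *
st()
E
```

```text
t 11.7 tip rack [-0.129  -0.0076  0.1283] tcp [ 0.5547 -0.2805  0.2462] F(X,Y,Z) -0.04 0.9 0.04 T 0.06 0.32 0.04 phi 44.75 yaw 0.19 j [-0.65  0.48  1.72  0.55  1.54 -0.94] op 0.0881
```

servo_tool([
  [[0,0.06,0.06,0,0,0,88],[0,0.06,0.06,0,0,0,88],[0,0.06,0.06,0,0,0,88],[0,0.05,0.05,0,0,0,88],[0,0.04,0.04,0,0,0,88],[0,0.03,0.03,0,0,0,88],[0,0.02,0.02,0,0,0,88],[0,0.02,0.02,0,0,0,88]],
])

```text
time_s: 12.5
tcp_pos: [0.5524, -0.2568, 0.2435]
tcp_rot: [-0.789, 0.0, 0.089]
force: [0.1, -2.6, 0.2]
opening: 0.0882
```

```bash
python3 - <<'E'
from h import *
st()
def c(a): a=np.deg2rad(129.1-a); return .1507*np.array([np.cos(a),np.sin(a)])*1000
for lo,hi in [(0,12),(12,28),(28,46)]:
    a=np.linspace(lo,hi,9); 
    for i in range(8):
        d=c(a[i+1])-c(a[i]); print(lo,hi,((d[0]-d[1])*.01414).round(3),((d[0]+d[1])*.01414).round(3))
E
```

```text
t 12.5 tip rack [-0.1051 -0.0072  0.1257] tcp [ 0.5524 -0.2568  0.2435] F(X,Y,Z) -2.61 0.15 0.23 T 0.08 0.51 0.06 phi 44.79 yaw 0.16 j [-0.63  0.46  1.76  0.56  1.51 -0.93] op 0.0882
0 12 0.009 0.078
0 12 0.011 0.078
0 12 0.013 0.078
0 12 0.015 0.077
0 12 0.017 0.077
0 12 0.019 0.076
0 12 0.021 0.076
0 12 0.023 0.075
12 28 0.034 0.1
12 28 0.038 0.098
12 28 0.041 0.097
12 28 0.044 0.095
12 28 0.048 0.094
12 28 0.051 0.092
12 28 0.054 0.09
12 28 0.057 0.088
28 46 0.068 0.097
28 46 0.072 0.094
28 46 0.075 0.091
28 46 0.079 0.088
28 46 0.082 0.085
28 46 0.086 0.082
28 46 0.089 0.078
28 46 0.092 0.075
```

Light contact at the top of the carton (2.6 N). Next I start the tip.

servo_tool([
  [[0,0.01,0.07,0,0,0,88],[0,0.01,0.08,0,0,0,88],[0,0.01,0.08,0,0,0,88],[0,0.015,0.077,0,0,0,88],[0,0.017,0.077,0,0,0,88],[0,0.02,0.076,0,0,0,88],[0,0.02,0.075,0,0,0,88],[0,0.02,0.06,0,0,0,88]],
])

```text
time_s: 13.3
tcp_pos: [0.5501, -0.2312, 0.2606]
tcp_rot: [-0.789, -0.0, 0.089]
force: [0.5, -1.2, -0.3]
opening: 0.0878
```

```bash
python3 - <<'E'
from h import *
st()
cv2.imwrite('pics/scene4.png',camera('scene')[:,:,::-1])
E
```

```text
t 13.3 tip rack [-0.0794 -0.0072  0.1429] tcp [ 0.5501 -0.2312  0.2606] F(X,Y,Z) -1.2 -0.36 -0.35 T -0.0 0.59 0.1 phi 44.8 yaw 0.17 j [-0.6   0.42  1.79  0.58  1.51 -0.9 ] op 0.0878
```

View pics/scene4.png

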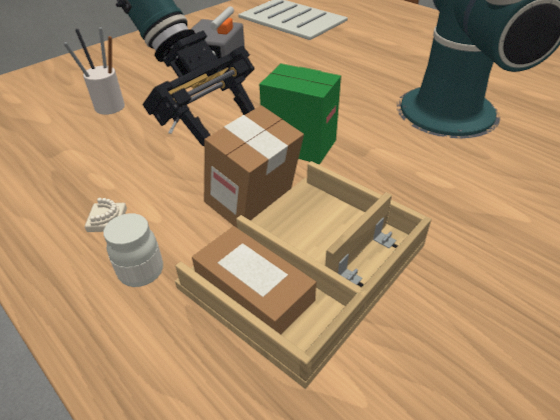

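It is tipping about the edge, with the foot at about (240,220) held at the rack front. I carry on along the arc.

servo_tool([
  [[0,0.034,0.1,0,0,0,88],[0,0.038,0.1,0,0,0,88],[0,0.04,0.097,0,0,0,88],[0,0.044,0.095,0,0,0,88],[0,0.048,0.094,0,0,0,88],[0,0.05,0.09,0,0,0,88],[0,0.054,0.09,0,0,0,88],[0,0.057,0.09,0,0,0,88]],
])

```text
time_s: 14.15
tcp_pos: [0.5465, -0.1915, 0.2741]
tcp_rot: [-0.789, 0.0, 0.089]
force: [0.0, 0.0, 0.2]
opening: 0.0883
```

```bash
python3 - <<'E'
from h import *
st()
cv2.imwrite('pics/scene5.png',camera('scene')[:,:,::-1])
E
```

```text
t 14.15 tip rack [-0.0395 -0.0071  0.1564] tcp [ 0.5465 -0.1915  0.2741] F(X,Y,Z) 0.01 -0.04 0.18 T -0.01 0.5 0.05 phi 44.81 yaw 0.16 j [-0.55  0.36  1.83  0.6   1.5  -0.86] op 0.0883
```

View pics/scene5.png

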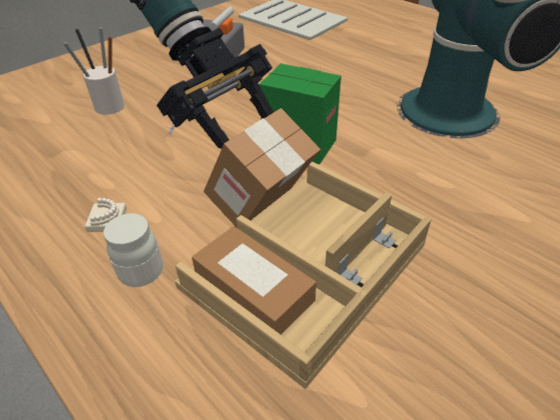

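servo_tool([
  [[0,0.068,0.097,0,0,0,88],[0,0.072,0.094,0,0,0,88],[0,0.075,0.09,0,0,0,88],[0,0.079,0.088,0,0,0,88],[0,0.08,0.08,0,0,0,88],[0,0.08,0.08,0,0,0,88],[0,0,0,0,0,0,88],[0,0,0,0,0,0,88]],
])

```text
time_s: 15.0
tcp_pos: [0.5435, -0.1572, 0.2765]
tcp_rot: [-0.789, 0.0, 0.089]
force: [0.0, -0.4, 0.2]
opening: 0.0881
```

```bash
python3 - <<'E'
from h import *
st()
for n in ['scene','top']: cv2.imwrite(f'pics/{n}6.png',camera(n)[:,:,::-1])
E
```

```text
t 15.0 tip rack [-0.0051 -0.0069  0.1587] tcp [ 0.5435 -0.1572  0.2765] F(X,Y,Z) -0.43 0.02 0.25 T 0.07 0.35 0.02 phi 44.8 yaw 0.18 j [-0.51  0.33  1.88  0.63  1.47 -0.84] op 0.0881
```

View pics/scene6.png

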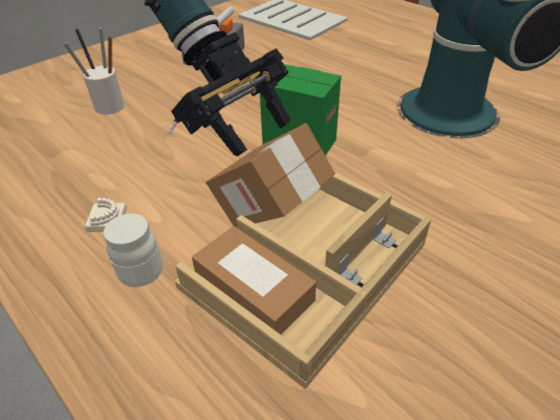

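View pics/top6.png

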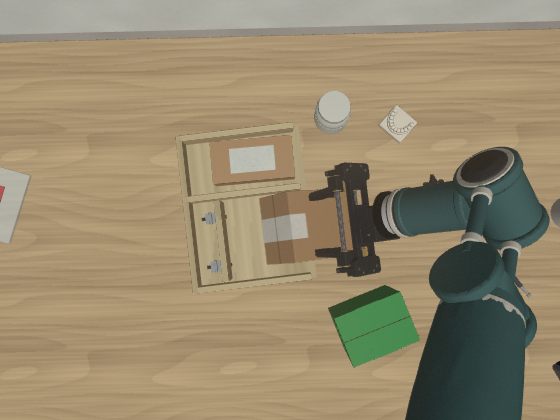

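servo_tool([
  [[0,0.08,0.07,0,0,0,88],[0,0.08,0.065,0,0,0,88],[0,0.08,0.06,0,0,0,88],[0,0.08,0.06,0,0,0,88],[0,0.08,0.055,0,0,0,88],[0,0.08,0.05,0,0,0,88],[0,0,0,0,0,0,88],[0,0,0,0,0,0,88]],
])

```text
time_s: 15.9
tcp_pos: [0.5409, -0.1276, 0.2722]
tcp_rot: [-0.789, 0.0, 0.089]
force: [0.3, 0.4, -0.2]
opening: 0.0877
```

```bash
python3 - <<'E'
from h import *
st()
for n in ['scene','top']: cv2.imwrite(f'pics/{n}7.png',camera(n)[:,:,::-1])
E
```

```text
t 15.9 tip rack [ 0.0246 -0.0069  0.1544] tcp [ 0.5409 -0.1276  0.2722] F(X,Y,Z) 0.37 -0.33 -0.25 T 0.05 0.34 0.01 phi 44.8 yaw 0.18 j [-0.47  0.31  1.91  0.65  1.44 -0.82] op 0.0877
```

View pics/scene7.png

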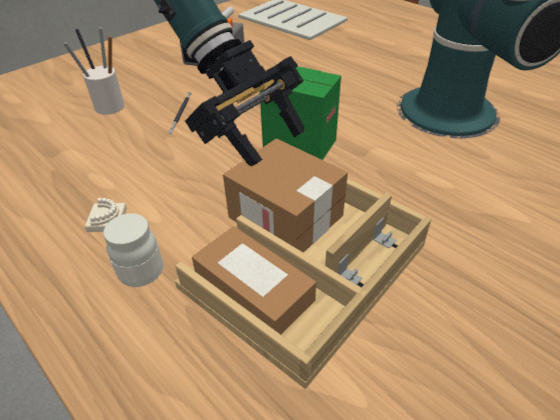

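servo_tool([
  [[0,-0.3,-0.3,0,0,0,88],[0,-0.3,-0.3,0,0,0,88],[0,-0.3,-0.3,0,0,0,88],[0,-0.3,-0.3,0,0,0,88],[0,0.3,-0.36,0,0,0,88],[0,0.36,-0.36,0,0,0,88],[0,0.36,-0.36,0,0,0,88],[0,0.36,-0.36,0,0,0,88]],
])

```text
time_s: 16.8
tcp_pos: [0.5488, -0.2168, 0.1718]
tcp_rot: [-0.789, -0.001, 0.088]
force: [-0.3, -0.5, -0.3]
opening: 0.0881
```

```bash
python3 - <<'E'
from h import *
st()
for n in ['wrist','top']: cv2.imwrite(f'pics/{n}8.png',camera(n)[:,:,::-1])
t=cv2.imread('pics/top8.png')
cv2.imwrite('pics/t_c8.png',cv2.resize(t[165:300,175:375],None,fx=4,fy=4,interpolation=cv2.INTER_CUBIC))
E
```

```text
t 16.8 tip rack [-0.065  -0.0074  0.0539] tcp [ 0.5488 -0.2168  0.1718] F(X,Y,Z) -0.45 0.33 -0.35 T 0.05 0.33 -0.05 phi 44.77 yaw 0.07 j [-0.58  0.52  1.84  0.6   1.38 -0.97] op 0.0881
```

View pics/t_c8.png

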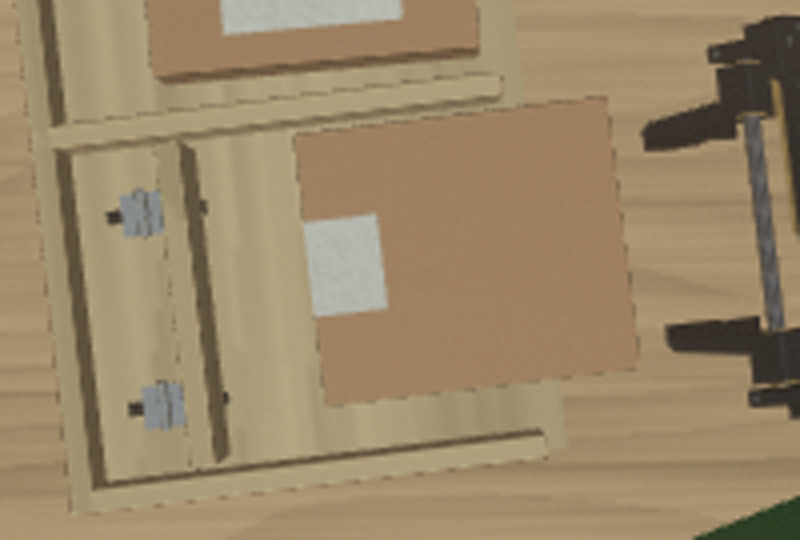

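View pics/wrist8.png

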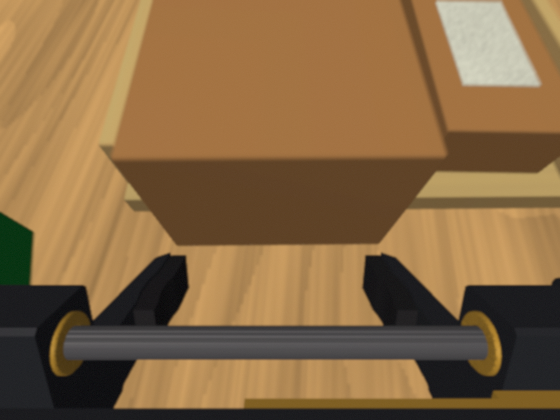

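```bash
python3 - <<'E'
from h import *
P=np.array([rk(onz('top',(a/4+175-.5,b/4+165-.5),.113)) for a,b in [(296,135),(607,97),(638,369),(327,405)]])
print(P); v=P[3]-P[0]+P[2]-P[1]; print(P.mean(0),'yaw',-v[0]/v[1])
S=[rk(onz('top',(a/4+175-.5,b/4+165-.5),.088)) for a,b in [(180,143),(217,462)]]; print(S)
E
```

```text
[[ 0.1138 -0.0726  0.113 ]
 [-0.0353 -0.0742  0.113 ]
 [-0.035   0.0556  0.113 ]
 [ 0.1129  0.0562  0.113 ]]
[ 0.0391  -0.00875  0.113  ] yaw 0.002320185614849201
[array([ 0.1722, -0.0773,  0.088 ]), array([0.1705, 0.0786, 0.088 ])]
```

servo_tool([
  [[0,0.08,0.04,0,0,0,88],[0,0.08,0.04,0,0,0,88],[0,0.07,0.05,0,0,0,88],[0,0.06,0.06,0,0,0,88],[0,0.06,0.06,0,0,0,88],[0,0.06,0.06,0,0,0,88],[0,0.06,0.06,0,0,0,88],[0,0.06,0.06,0,0,0,88]],
])

```text
time_s: 17.7
tcp_pos: [0.5465, -0.182, 0.1705]
tcp_rot: [-0.793, -0.003, 0.089]
force: [0.3, -6.2, 1.9]
opening: 0.0882
```

```bash
python3 - <<'E'
from h import *
st()
E
```

```text
t 17.7 tip rack [-0.0306 -0.0082  0.0522] tcp [ 0.5465 -0.182   0.1705] F(X,Y,Z) -6.17 0.22 1.92 T 0.13 0.88 0.05 phi 44.56 yaw 0.13 j [-0.54  0.49  1.88  0.62  1.34 -0.96] op 0.0882
```

servo_tool([
  [[0,0.05,0.05,0,0,0,88],[0,0.05,0.05,0,0,0,88],[0,0.05,0.05,0,0,0,88],[0,0.05,0.05,0,0,0,88],[0,0.05,0.05,0,0,0,88],[0,0.05,0.05,0,0,0,88],[0,0.04,0.04,0,0,0,88],[0,0.04,0.04,0,0,0,88]],
])

```text
time_s: 18.5
tcp_pos: [0.5442, -0.1553, 0.1705]
tcp_rot: [-0.793, -0.003, 0.088]
force: [1.1, -7.1, 2.0]
opening: 0.0882
```

```bash
python3 - <<'E'
from h import *
st()
cv2.imwrite('pics/top9.png',camera('top')[:,:,::-1])
t=cv2.imread('pics/top9.png')
cv2.imwrite('pics/t_c9.png',cv2.resize(t[165:300,175:375],None,fx=4,fy=4,interpolation=cv2.INTER_CUBIC))
E
```

```text
t 18.5 tip rack [-0.0038 -0.0084  0.0522] tcp [ 0.5442 -0.1553  0.1705] F(X,Y,Z) -7.19 -0.44 1.98 T 0.09 0.88 0.0 phi 44.57 yaw 0.12 j [-0.5   0.47  1.92  0.65  1.32 -0.95] op 0.0882
```

View pics/t_c9.png

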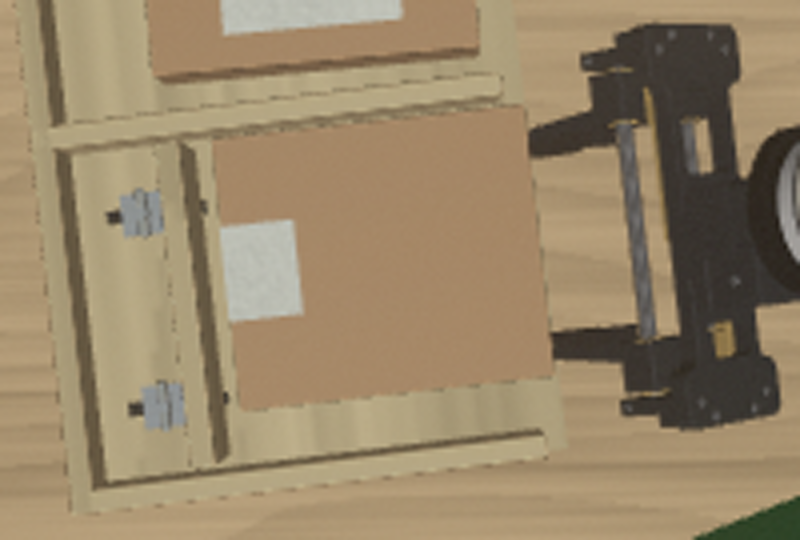

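servo_tool([
  [[0,0.025,0.025,0,0,0,88],[0,0.025,0.025,0,0,0,88],[0,0.025,0.025,0,0,0,88],[0,0.025,0.025,0,0,0,88],[0,0.025,0.025,0,0,0,88],[0,0.02,0.02,0,0,0,88],[0,0.02,0.02,0,0,0,88],[0,0.01,0.01,0,0,0,88]],
])

```text
time_s: 19.35
tcp_pos: [0.5432, -0.143, 0.1704]
tcp_rot: [-0.793, -0.003, 0.088]
force: [0.5, -7.0, 3.0]
opening: 0.0881
```

servo_tool([
  [[0,0.006,0.006,0,0,0,88],[0,0.006,0.006,0,0,0,88],[0,0.006,0.006,0,0,0,88],[0,0.006,0.006,0,0,0,88],[0,0.006,0.006,0,0,0,88],[0,0,0,0,0,0,88],[0,0,0,0,0,0,88],[0,0,0,0,0,0,88]],
])

```text
time_s: 20.15
tcp_pos: [0.543, -0.141, 0.1704]
tcp_rot: [-0.793, -0.003, 0.088]
force: [1.0, -6.2, 1.3]
opening: 0.0879
```

```bash
python3 - <<'E'
from h import *
st()
E
```

```text
t 20.15 tip rack [ 0.0106 -0.0084  0.0522] tcp [ 0.543  -0.141   0.1704] F(X,Y,Z) -6.29 -0.51 1.3 T 0.09 0.78 -0.04 phi 44.58 yaw 0.11 j [-0.48  0.46  1.93  0.66  1.3  -0.94] op 0.0879
```

servo_tool([
  [[0,0.005,0.005,0,0,0,88],[0,0.005,0.005,0,0,0,88],[0,0.005,0.005,0,0,0,88],[0,0.005,0.005,0,0,0,88],[0,0.005,0.005,0,0,0,88],[0,0,0,0,0,0,88],[0,0,0,0,0,0,88],[0,0,0,0,0,0,88]],
])

```text
time_s: 20.95
tcp_pos: [0.5429, -0.1392, 0.1704]
tcp_rot: [-0.793, -0.003, 0.088]
force: [0.5, -6.4, 2.2]
opening: 0.088
```

```bash
python3 - <<'E'
from h import *
st()
E
```

```text
t 20.95 tip rack [ 0.0124 -0.0084  0.0522] tcp [ 0.5429 -0.1392  0.1704] F(X,Y,Z) -6.44 0.08 2.23 T 0.08 0.84 -0.03 phi 44.57 yaw 0.11 j [-0.48  0.46  1.93  0.66  1.3  -0.94] op 0.088
```

servo_tool([
  [[0,0.005,0.005,0,0,0,88],[0,0.005,0.005,0,0,0,88],[0,0.005,0.005,0,0,0,88],[0,0.005,0.005,0,0,0,88],[0,0.005,0.005,0,0,0,88],[0,0,0,0,0,0,88],[0,0,0,0,0,0,88],[0,0,0,0,0,0,88]],
])

```text
time_s: 21.75
tcp_pos: [0.5428, -0.138, 0.1705]
tcp_rot: [-0.794, -0.004, 0.088]
force: [0.2, -9.2, 3.6]
opening: 0.088
```

```bash
python3 - <<'E'
from h import *
st()
E
```

```text
t 21.75 tip rack [ 0.0135 -0.0085  0.0522] tcp [ 0.5428 -0.138   0.1705] F(X,Y,Z) -9.16 0.62 3.62 T 0.23 1.0 0.0 phi 44.52 yaw 0.11 j [-0.48  0.46  1.94  0.66  1.3  -0.94] op 0.088
```

servo_tool([
  [[0,0.005,0.005,0,0,0,88],[0,0.005,0.005,0,0,0,88],[0,0.005,0.005,0,0,0,88],[0,0,0,0,0,0,88],[0,0,0,0,0,0,88],[0,0,0,0,0,0,88],[0,0,0,0,0,0,88],[0,0,0,0,0,0,88]],
])

```text
time_s: 22.55
tcp_pos: [0.5429, -0.1376, 0.1707]
tcp_rot: [-0.795, -0.004, 0.088]
force: [-0.3, -11.9, 3.4]
opening: 0.0878
```

```bash
python3 - <<'E'
from h import *
st()
E
```

```text
t 22.55 tip rack [ 0.0137 -0.0086  0.0522] tcp [ 0.5429 -0.1376  0.1707] F(X,Y,Z) -11.82 1.31 3.36 T 0.35 1.28 0.23 phi 44.42 yaw 0.11 j [-0.48  0.46  1.94  0.66  1.3  -0.94] op 0.0878
```

servo_tool([
  [[0,0.004,0.004,0,-0.01,0.01,88],[0,0.004,0.004,0,-0.01,0.01,88],[0,0.003,0.003,0,-0.01,0.01,88],[0,0,0,0,0,0,88],[0,0,0,0,0,0,88],[0,0,0,0,0,0,88],[0,0,0,0,0,0,88],[0,0,0,0,0,0,88]],
])

```text
time_s: 23.35
tcp_pos: [0.5433, -0.1372, 0.1709]
tcp_rot: [-0.797, -0.005, 0.091]
force: [1.3, -14.1, 2.9]
opening: 0.0877
```

```bash
python3 - <<'E'
from h import *
st()
cv2.imwrite('pics/top10.png',camera('top')[:,:,::-1])
st()
t=cv2.imread('pics/top10.png')
cv2.imwrite('pics/t_c10.png',cv2.resize(t[165:300,175:375],None,fx=4,fy=4,interpolation=cv2.INTER_CUBIC))
E
```

```text
t 23.35 tip rack [ 0.0139 -0.0089  0.0522] tcp [ 0.5433 -0.1372  0.1709] F(X,Y,Z) -14.19 -0.06 2.94 T 0.3 1.42 0.07 phi 44.36 yaw 0.27 j [-0.48  0.46  1.94  0.66  1.3  -0.94] op 0.0877
t 23.4 tip rack [ 0.0139 -0.0089  0.0522] tcp [ 0.5433 -0.1372  0.1709] F(X,Y,Z) -13.6 0.29 3.84 T 0.27 1.43 0.01 phi 44.36 yaw 0.27 j [-0.48  0.46  1.94  0.66  1.3  -0.94] op 0.088
```

View pics/t_c10.png

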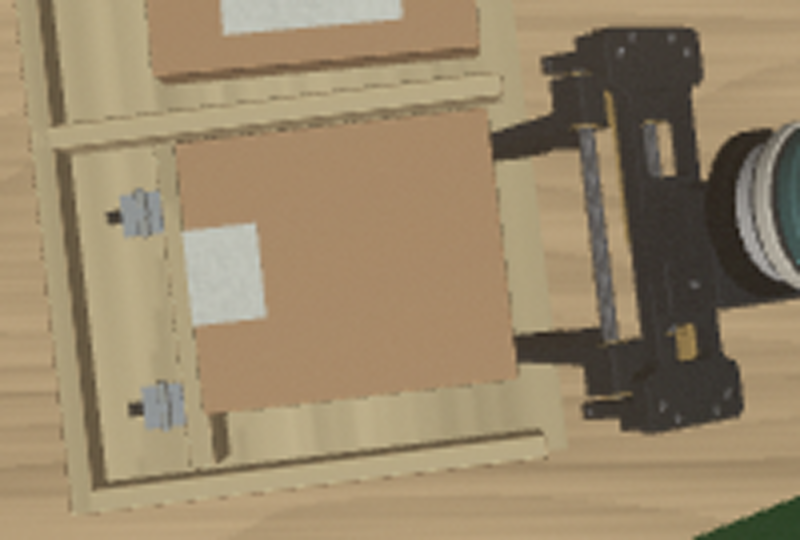

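servo_tool([
  [[0,0,0,0,0,0,88],[0,0,0,0,0,0,88],[0,0,0,0,0,0,88],[0,0,0,0,0,0,88],[0,-0.02,-0.02,0,0,0,88],[0,-0.03,-0.03,0,0,0,88],[0,-0.1,-0.1,0,0,0,88],[0,-0.2,-0.2,0,0,0,88]],
])

```text
time_s: 24.2
tcp_pos: [0.5433, -0.1585, 0.169]
tcp_rot: [-0.788, 0.001, 0.095]
force: [-0.2, 0.2, 0.3]
opening: 0.088
```

servo_tool([
  [[0,-0.35,-0.35,0,0,0,88],[0,-0.35,-0.35,0,0,0,88],[0,-0.35,-0.35,0,0,0,88],[0,-0.5,0,0,0,0,88],[0,-0.6,0.1,0,0,0,88],[0,-0.5,0.2,0,0,0,88],[0,-0.3,0.3,0,0,0,88],[0,0,0,0,0,0,88]],
])

```text
time_s: 25.0
tcp_pos: [0.5558, -0.2794, 0.2611]
tcp_rot: [-0.792, -0.004, 0.092]
force: [0.5, 0.9, -0.1]
opening: 0.0879
```

```bash
python3 - <<'E'
from h import *
st()
for n in ['scene','top']: cv2.imwrite(f'pics/{n}11.png',camera(n)[:,:,::-1])
t=cv2.imread('pics/top11.png')
cv2.imwrite('pics/t_c11.png',cv2.resize(t[165:300,175:375],None,fx=4,fy=4,interpolation=cv2.INTER_CUBIC))
E
```

```text
t 25.0 tip rack [-0.1282 -0.0088  0.143 ] tcp [ 0.5558 -0.2794  0.2611] F(X,Y,Z) 0.86 -0.58 -0.07 T 0.1 0.32 0.01 phi 44.64 yaw 0.35 j [-0.65  0.47  1.71  0.55  1.55 -0.93] op 0.0879
```

View pics/t_c11.png

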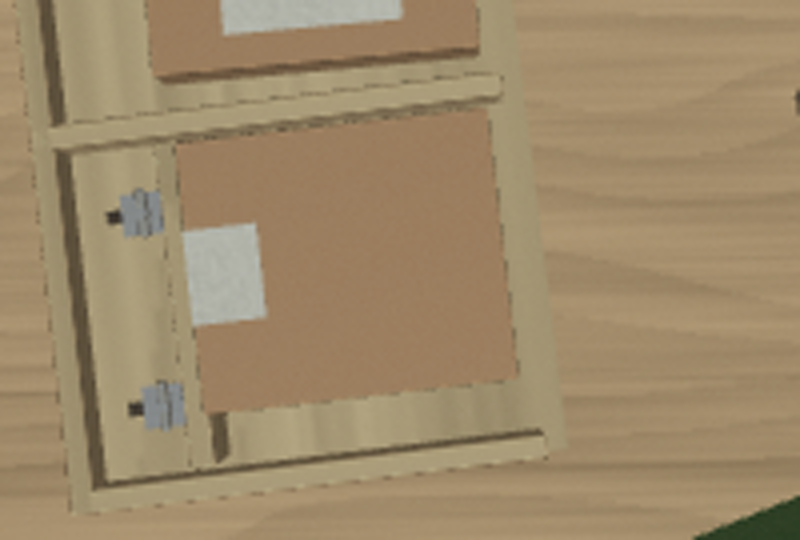

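View pics/scene11.png

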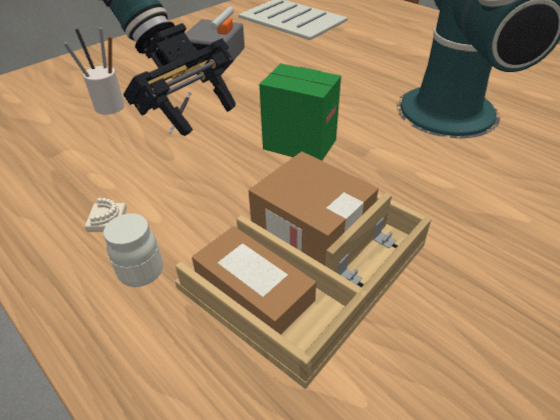

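The final pictures show the carton lying in the bay against the stop, corners in the top crop at (178,142) and (205,410), unchanged from before I backed off. The tub, cast, small box and green carton look unmoved, and the gripper is clear.

```bash
python3 - <<'E'
from h import *
P=np.array([rk(onz('top',(a/4+175-.5,b/4+165-.5),.113)) for a,b in [(178,142),(490,108),(518,376),(206,412)]])
v=P[3]-P[0]+P[2]-P[1]; print(P,'yaw',-v[0]/v[1])
a=cv2.imread('pics/top0.png').astype(int);b=cv2.imread('pics/top11.png').astype(int)
d=abs(a-b).max(2)
for n,(x0,y0,x1,y1) in dict(tub=(310,85,355,135),cast=(375,100,420,145),box=(180,125,298,188),green=(325,285,420,368)).items(): print(n,(d[y0:y1,x0:x1]>40).sum())
print(manip.hand_in())
E
```

```text
[[ 0.17   -0.0755  0.113 ]
 [ 0.0207 -0.0752  0.113 ]
 [ 0.0217  0.0526  0.113 ]
 [ 0.1701  0.0532  0.113 ]] yaw -0.004288499025341091
tub 0
cast 0
box 0
green 0
the job is handed in; nothing more can be done
None
```

The carton now lies on its side in the wide bay, against the stop board. The job was handed in at about 25 s, and `hand_in` gives no verdict.

- **Slide to the rack edge:** I pushed the carton low down with both open fingers, which also squared it up. It bore on the edge at about 12–14 N, and I paused there.
- **Tip over the edge:** I pushed near the top until it passed its balance point; it fell the rest of the way into the bay on its own, so how hard it landed was not measured.
- **Push to the stop:** It bore on the stop at about 14 N with almost no twist. I paused, then backed the gripper straight off.

**Last checks:**
- **Position:** from the top camera, the carton's far end is at 0.170 m behind the rack's front edge, where I measured the stop at 0.171 m. It is square to the rack within about 0.004 rad.
- **Side gap:** the carton sits about 11 mm off the bay's centre, so the gap to the divider on the narrow-bay side is about 9 mm.
- **Other things:** the tub, cast, small box and green carton show no change in the top view.
- **Force limit:** the highest reading was about 14 N, below the 25 N that dents it. Force was only read at the end of each short move, so brief peaks in between were not seen.

No check failed or disagreed with another. At both contacts the left corner touched slightly first, which I corrected by turning the gripper a fraction of a degree.

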